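# Arm the test control box and run its self-test

### The job

On top of the steel control box, press the square button all the way in with the fingertips and let it come back up; then press the wide mushroom-headed button all the way in, keep it in for at least two seconds, let it come back up, and withdraw. Press gently, one button at a time, with nothing gripped or lifted; leave the two small round buttons, the dial, and the loose cable gland, breaker and screwdriver alone.

Things in the scene. Friction and masses are not known exactly. Their poses are not given: they have to be found in the camera images.
- box: stainless steel control box, fixed, 240 mm (its x) by 340 mm (its y) by 90 mm high; the lid's rim overhangs 4 mm. Origin at the centre of its underside on the table. Its yaw varies up to 0.35 rad. Seen along its own axes, the four push buttons stand in a row 50 mm to the robot's side of the centre (x = -50 mm), at y = -112.5, -37.5, 37.5 and 112.5 mm (75 mm apart, order varies); a flat black display 4 mm high is at x = 60, y = 0; the dial at x = 60, y = -115 mm.
- square_top (a point): centre of the flat top of the square button: cap 32 by 32 mm (sides along the box's axes), 10 mm thick, its top 26 mm above the box's top when released. The point moves with the cap. Black plastic, spring-loaded, on a dark steel collar 5 mm high, in one of the four places of the button row (which one varies).
- square_cap (a joint): press depth of the square button in m: 0 released, 0.009 fully in; pressing straight down. The spring takes about 2 N to start moving and 6 N fully in, and brings the cap back up when let go. It counts as in beyond 0.0065.
- mushroom_top (a point): centre of the top of the mushroom-headed button: round head 46 mm wide, 12 mm thick, with a flat centre 22 mm wide, its top 32 mm above the box's top when released. The point moves with the cap. Black plastic, spring-loaded, on a dark steel collar 5 mm high, in one of the four places of the button row (which one varies).
- mushroom_cap (a joint): press depth of the mushroom-headed button in m: 0 released, 0.009 fully in; pressing straight down. The spring takes about 2 N to start moving and 6 N fully in, and brings the cap back up when let go. It counts as in beyond 0.0065.
- square_button: collar of the square button with its cap, fixed to the box; origin on the box's top, on the button's axis
- mushroom_button: collar of the mushroom-headed button with its head, fixed to the box; origin on the box's top, on the button's axis
- round_a_top (a point): centre of the flat top of the first small round button, to be left alone: cap 24 mm wide, top 26 mm above the box's top. The two round buttons are alike. Black plastic, spring-loaded, on a dark steel collar 5 mm high, in one of the four places of the button row (which one varies).
- round_a_cap (a joint): press depth of the first small round button in m: 0 released, 0.009 fully in; pressing straight down. The spring takes about 2 N to start moving and 6 N fully in, and brings the cap back up when let go. Leave it at 0.
- round_b_top (a point): centre of the flat top of the second small round button, to be left alone: cap 24 mm wide, top 26 mm above the box's top. The two round buttons are alike. Black plastic, spring-loaded, on a dark steel collar 5 mm high, in one of the four places of the button row (which one varies).
- round_b_cap (a joint): press depth of the second small round button in m: 0 released, 0.009 fully in; pressing straight down. The spring takes about 2 N to start moving and 6 N fully in, and brings the cap back up when let go. Leave it at 0.
- dial_grip (a point): rotary dial with a bar grip, base disc 64 mm wide, grip 38 mm long, 44 mm high in all, on the far side of the box's top; this point is on its axis; leave alone
- dial (a joint): turn of the dial in rad, 0 at the start; leave at 0
- gland_mid (a point): loose grey plastic cable gland, 30 mm wide and 24 mm high, standing on the box's top on the far side near its +y end; point at its centre, half-way up; leave alone
- breaker_mid (a point): loose white two-pole circuit breaker, 85 x 36 mm and 79 mm high, standing on the table beyond the box's +y end; point at mid-height; leave alone
- screwdriver_grip (a point): loose screwdriver 200 mm long lying on the table beyond the box's -y end; point on its handle; leave alone

How it is judged:
By the outcome, as a careful person would: the job done as asked, in the order asked, and still so for the second after the job is handed in, with the robot touching nothing.
It also fails if it takes over 48 s, if anything falls off the work surface, if the arm or the gripper's body presses on something with over 40 N, if the wrist force passes 120 N, or if a joint passes its speed limit or range.

### The arm

A 6-joint arm with a two-finger parallel gripper is mounted at the origin on the work surface. World frame = base frame: x ahead of the robot, y to its left, z up, the work surface at z = 0. Lengths are in m, angles in rad, forces in N, time in s.
With the tool pointing down it reaches from about 0.4 to 0.825 m from the base axis. Payload 7 kg.
Tool frame: the origin (TCP) lies on the mounting face of the last link; the fingertips stand 173 mm ahead of it and the grasp point (between the pads) lies tcp_to_grasp ahead of it (tcp_to_grasp is the distance from the TCP to the grasp point, in m); x points along the fingers, y is the direction in which the jaws open and shut, and the axes are right-handed (so a half turn about x gives the same grasp; the last joint's range is limited). The gripper opens to 85 mm and grips with 20 to 120 N. Pads are 22 mm wide; open, the fingers measure 114 mm over their backs; the gripper's body (76 mm by 85 mm) begins 54 mm behind the grasp point. The pads swing forward as they close: fully open they stand 13 mm farther back than shut.
Start: joints at [-0.946, 0.359, 0.012, 0, -1.224, -0.288], TCP at [0.223, -0.637, 0.405] pointing down, gripper open.
Joint ranges: [-3.07, 3.07], [-1.43, 2.12], [-1.02, 1.25], [-3.03, 1.67], [-3.05, -0], [-3.03, 3.03]. Speed limits (rad/s): [2.39, 2.39, 3.01, 3.14, 3.14, 3.14].

### API

Orientations are given as a rotation vector (axis times angle).
In Python, from workcell import * gives the robot as it stands.
- The arm moves only by the tool drive_tool, never from a script. Its argument "increments" is a list of rows, each an object with "fingers": the opening in per cent of the stroke, from 0 (shut) to 100 (fully open); "linear": the shift along the tool's x, y, z normalised to -1 to 1, where 1 is 0.6 m, a list of three; "twist": the turn, a rotation vector about the tool's x, y, z normalised to -1 to 1, where 1 is 120 degrees, a list of three. A call has 1 to 20 rows; each row is the pose to reach, as a shift and turn from the pose commanded when the call began, along the tool's axes at that moment; what a row does not reach only later rows make up. A row lasts 1/10 s, in which the tool goes at most 50 mm and 8.59 degrees, less where a joint would pass 70% of its speed; a pose out of reach is approached as far as the arm can. A call with a number of a shift or a turn outside -1 to 1 is refused whole. A call with a gripper value outside its range is refused whole. The fingers move at their own pace and stop on an object; the grip force is fixed at half the most. Time passes only in rows, so rows that repeat a pose let the fingers close. It gives the time, the measured TCP pose, the force and the opening at its end, in the units of the state.
- read_state(): the state, without advancing time (a new reading comes with each control period).
- snapshot(name): name is "scene" or "side" or "wrist"; returns the picture (420x560x3 uint8, red, green, blue); there is no depth.
- get_calibration(name): a dict with "fov_y" (degrees; the focal length in pixels is half the picture's height over the tangent of half this angle, whatever the lens; pixels are square), "cx", "cy" (the principal point, pixels), "xyz" and "orientation" of the camera in the world. Camera axes: x right, y up, looking along -z (the intrinsics and any distortion apply to the point x, -y, -z); pixel columns grow to the right and rows downward; lengths in m; the calibration is good to about 2 mm. A picture is of the moment at which its call begins: read the wrist's pose just before it. get_calibration takes no time and is no camera call; for the wrist camera it gives the pose at the moment of the call.
- job_done(): hands the job in, once; it reports no verdict.
Trained networks look in the newest picture that a camera, given by its name, has taken for a name from the list of things; names that differ only in an ending like _2 or _b are one class to them, and where a whole thing is asked for, a point or a joint stands for the part that bears it (a point fixed in the world has none). Each returns a list of dicts, best first, with "score" (0 to 1); they miss things now and then, are a little off and sometimes report something else, mostly with a low value. They report only what shows in the picture. A call takes as long as a camera call.
- regions_of(camera, label): "pixels" (420x560 bool, what is visible of it) and "rect" ([left, top, right, bottom] in pixels, round what is visible of it).
The state is a dict: "t": time; "joints": joint angles; "qd": joint speeds; "joint_torque": joint torques, N m; "position": TCP position; "tcp_rot": TCP orientation; "wrist_force": force on the tool from outside, world axes, zero at the start; "torque": the same for the moment, N m; "finger_gap": finger opening in m.
Only numpy, scipy, OpenCV 4.12 (cv2) and the standard library are available. Lean on these libraries where they do the work, as an engineer would, in place of code of your own. Each camera call takes 0.05 s, during which the arm holds its last target.

## Working session

There is one attempt and no reset: what is moved stays moved. The work goes in short steps, Python scripts to look and compute and a tool call to move; the robot and the scene stay as the last step left them, time stands still between calls to the robot, and variables do not carry over. Pictures are saved under pics/ and viewed, and the job is handed in when it is done.

Besides the shell and the picture viewer there is one more tool, called after "Request:" as name(argument=value, ...), one argument or row to a line, values as JSON. drive_tool: Moves the arm, as the interface text tells. Its arguments: {"type":"object","properties":{"increments":{"type":"array"}},"required":["increments"]}

```bash
ls; mkdir -p pics; python3 - <<'E'
from workcell import *
import cv2
s=read_state();print(s)
for n in ["scene","side","wrist"]:
    print(n,get_calibration(n))
    im=snapshot(n);cv2.imwrite(f"pics/{n}0.png",im[:,:,::-1])
E
```

```text
pics
{'t': 0.0, 'joints': array([-9.45924585e-01,  3.59414774e-01,  1.10956368e-02, -3.70394844e-04,
       -1.22410929e+00, -2.88108780e-01]), 'qd': array([-3.97144489e-04, -8.63704777e-04,  9.77680635e-05, -1.57873727e-03,
       -3.63231977e-04,  1.24359710e-03]), 'joint_torque': array([-2.01841554e-03, -5.83325136e+01,  2.93400085e+01,  6.93649203e+00,
       -6.30738432e-03,  7.44702493e-05]), 'position': array([ 0.22299464, -0.63690907,  0.40375777]), 'tcp_rot': array([-0.26290671,  1.55501277,  0.26545904]), 'wrist_force': array([-0.25912396, -0.60588626,  0.31493837]), 'torque': array([ 0.02559721, -0.00460425,  0.01426146]), 'finger_gap': 0.08533479176497083}
scene {'fov_y': 51.23276443391283, 'cx': 277.5449087530489, 'cy': 199.3887751549969, 'xyz': array([ 1.15650125, -0.08250367,  0.88181643]), 'orientation': array([0.56506497, 0.44773141, 1.31135108])}
side {'fov_y': 44.58723109381734, 'cx': 275.8057763638788, 'cy': 209.83743522511114, 'xyz': array([0.20399908, 0.80809788, 0.81002871]), 'orientation': array([ 0.25177726, -1.13814449, -2.48209448])}
wrist {'fov_y': 66.71804717532319, 'cx': 277.3416276185586, 'cy': 212.76471121321103, 'xyz': array([ 0.15953027, -0.65955506,  0.3738356 ]), 'orientation': array([-0.18075519, -0.25689068,  1.89387303])}
```

View pics/scene0.png

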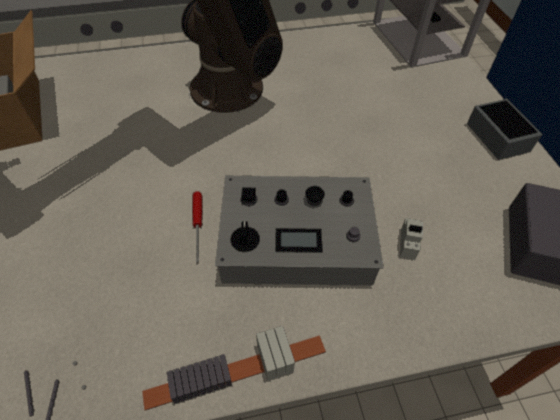

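View pics/side0.png

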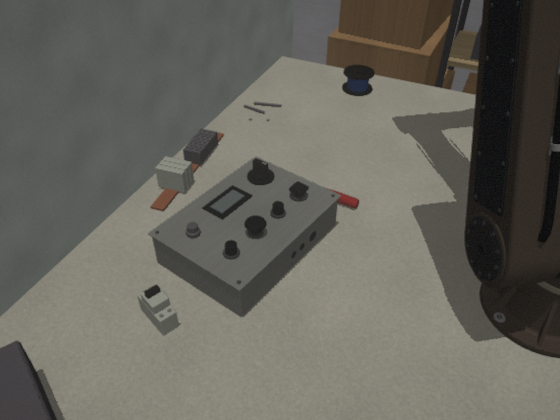

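View pics/wrist0.png

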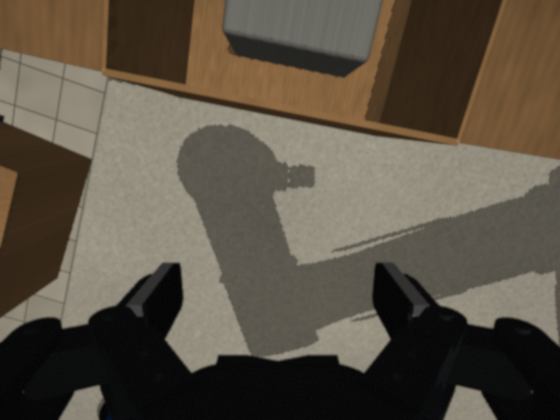

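```bash
cat > h.py <<'E'
import numpy as np,cv2
from scipy.spatial.transform import Rotation as R
from workcell import *
def proj(c,P):
    P=np.atleast_2d(P)
    f=210/np.tan(np.radians(c['fov_y'])/2)
    p=R.from_rotvec(c['orientation']).inv().apply(P-c['xyz'])
    return np.c_[c['cx']+f*p[:,0]/-p[:,2], c['cy']-f*p[:,1]/-p[:,2]]
def ray(c,uv,z):
    f=210/np.tan(np.radians(c['fov_y'])/2)
    d=R.from_rotvec(c['orientation']).apply([(uv[0]-c['cx'])/f,-(uv[1]-c['cy'])/f,-1])
    return c['xyz']+d*(z-c['xyz'][2])/d[2]
E
python3 - <<'E'
from h import *
for n,x0,y0,x1,y1 in [("scene",210,165,390,295),("side",145,150,350,310)]:
    im=cv2.imread(f"pics/{n}0.png"); 
    k=min(800/(x1-x0),600/(y1-y0)); k=int(k)
    cv2.imwrite(f"pics/{n}0z.png",cv2.convertScaleAbs(cv2.resize(im[y0:y1,x0:x1],None,fx=k,fy=k,interpolation=cv2.INTER_CUBIC),alpha=1.8,beta=10)); print(n,k)
    c=get_calibration(n)
    for l,z in [("box",.09),("square_top",.116),("mushroom_top",.122),("round_a_top",.116),("dial_grip",.12),("gland_mid",.102)]:
        for r in regions_of(n,l)[:3]:
            m=r['pixels'];v,u=np.nonzero(m)
            print(n,l,round(r['score'],2),np.round(r['rect']),u.mean().round(1),v.mean().round(1),m.sum(),ray(c,(u.mean(),v.mean()),z).round(3))
E
```

```text
scene 4
scene box 0.87 [214. 176. 384. 285.] 299.4 232.4 15638 [0.646 0.08  0.09 ]
scene square_top 0.56 [241. 187. 257. 203.] 247.9 194.3 187 [ 0.539 -0.014  0.116]
scene mushroom_top 0.67 [307. 186. 324. 202.] 314.7 193.6 237 [0.572 0.132 0.122]
scene mushroom_top 0.2 [401. 219. 419. 259.] 410.7 238.4 774 [0.727 0.296 0.122]
scene round_a_top 0.57 [342. 191. 354. 199.] 346.7 196.1 115 [0.589 0.202 0.116]
scene dial_grip 0.63 [236. 218. 254. 250.] 244.5 234.6 322 [ 0.647 -0.039  0.12 ]
scene gland_mid 0.61 [346. 226. 360. 244.] 353.2 233.9 152 [0.68  0.19  0.102]
side 3
side box 0.72 [151. 159. 342. 316.] 243.9 235.3 15565 [0.583 0.151 0.09 ]
side square_top 0.47 [289. 179. 307. 198.] 298.2 188.6 173 [ 0.531 -0.006  0.116]
side mushroom_top 0.79 [242. 216. 269. 234.] 254.7 223.8 296 [0.562 0.142 0.122]
side mushroom_top 0.69 [148. 158. 341. 313.] 243.6 235.2 15277 [0.567 0.18  0.122]
side mushroom_top 0.29 [136. 284. 176. 335.] 157.6 308.5 1209 [0.614 0.4   0.122]
side round_a_top 0.49 [225. 239. 235. 258.] 230.5 247.4 163 [0.577 0.215 0.116]
side dial_grip 0.74 [185. 222. 201. 238.] 192.3 230.1 179 [0.666 0.209 0.12 ]
side dial_grip 0.55 [252. 159. 265. 182.] 259.6 169.2 295 [ 0.637 -0.029  0.12 ]
side dial_grip 0.22 [225. 242. 236. 254.] 230.0 247.6 145 [0.575 0.22  0.12 ]
side gland_mid 0.45 [184. 220. 203. 236.] 192.0 230.0 177 [0.679 0.193 0.102]
```

View pics/scene0z.png

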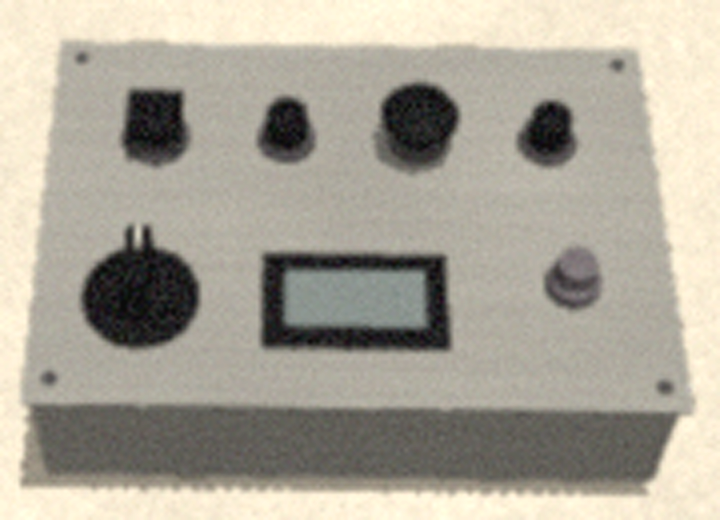

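View pics/side0z.png

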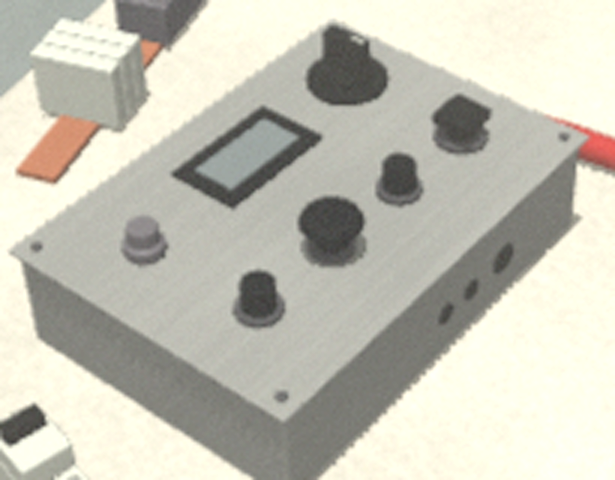

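```bash
cat > fit.py <<'E'
from h import *
from scipy.optimize import least_squares
Z={"scene":(210,165,4),"side":(145,150,3)}
obs={"scene":[(62,42),(637,48),(693,410),(22,402),(355,301)],"side":[(588,143),(290,415),(12,252),(335,22),(248,157)]}
B=np.array([(-.124,-.174,.09),(-.124,.174,.09),(.124,.174,.09),(.124,-.174,.09),(.06,0,.094)])
C={n:get_calibration(n) for n in Z}
def world(p,b): 
    c,s=np.cos(p[2]),np.sin(p[2]); b=np.atleast_2d(b)
    return np.c_[p[0]+c*b[:,0]-s*b[:,1],p[1]+s*b[:,0]+c*b[:,1],b[:,2]]
O={n:np.array(obs[n])/Z[n][2]+np.array(Z[n][:2]) for n in Z}
def fit(names):
    g=lambda p:np.concatenate([(proj(C[n],world(p,B))-O[n]).ravel() for n in names])
    r=least_squares(g,[.63,.08,-.3]);return r.x,r.fun
if __name__=="__main__":
    for names in (["scene"],["side"],["scene","side"]):
        x,f=fit(names);print(names,x.round(4),f.reshape(-1,2).round(1).tolist())
    p=x
    for l,b in [("sq",(-.05,-.1125,.116)),("mu",(-.05,.0375,.122))]:
        w=world(p,b)[0];print(l,w.round(4),[ ((proj(C[n],w)[0]-Z[n][:2])*Z[n][2]).round(0) for n in Z])
    for n in Z: # overlay
        im=cv2.imread(f"pics/{n}0z.png")
        def poly(b,col):
            q=((proj(C[n],world(p,b))-Z[n][:2])*Z[n][2]).round().astype(int);cv2.polylines(im,[q],True,col,1)
        a=np.linspace(0,2*np.pi,40)
        poly(B[:4],(0,0,255))
        poly([(-.05+i*.016,-.1125+j*.016,.116) for i,j in((1,1),(1,-1),(-1,-1),(-1,1))],(0,255,0))
        poly(np.c_[-.05+.023*np.cos(a),.0375+.023*np.sin(a),0*a+.116],(0,255,0))
        for y in(-.0375,.1125):poly(np.c_[-.05+.012*np.cos(a),y+.012*np.sin(a),0*a+.116],(255,255,0))
        cv2.imwrite(f"pics/{n}0o.png",im)
E
python3 fit.py
```

```text
['scene'] [ 0.6072  0.0869 -0.2173] [[-0.6, -0.4], [0.3, -0.1], [0.9, 0.4], [-0.8, 0.3], [0.1, -0.7]]
['side'] [ 0.6033  0.0867 -0.2155] [[1.4, -2.3], [-0.8, 2.7], [-0.7, -0.2], [-0.6, -1.0], [0.7, -1.0]]
['scene', 'side'] [ 0.605   0.0867 -0.2159] [[-0.9, -0.9], [-0.2, -0.8], [0.5, -0.6], [-0.9, -0.5], [-0.2, -1.5], [0.7, -2.5], [-1.6, 2.4], [-1.4, -0.5], [-1.2, -1.2], [0.1, -1.3]]
sq [ 0.5321 -0.0125  0.116 ] [array([152., 107.]), array([462., 111.])]
mu [0.5642 0.134  0.122 ] [array([419., 103.]), array([332., 214.])]
```

```bash
python3 -c "
import cv2,numpy as np
a=cv2.imread('pics/scene0o.png');b=cv2.imread('pics/side0o.png')
a=cv2.resize(a,(400,289));b=cv2.resize(b,(720,562));cv2.imwrite('pics/side0p.png',b)"
```

```text
(no output)
```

View pics/scene0o.png

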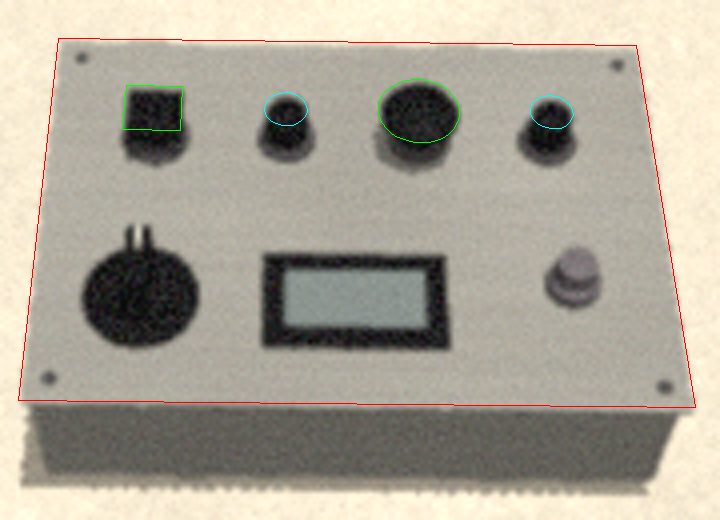

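View pics/side0p.png

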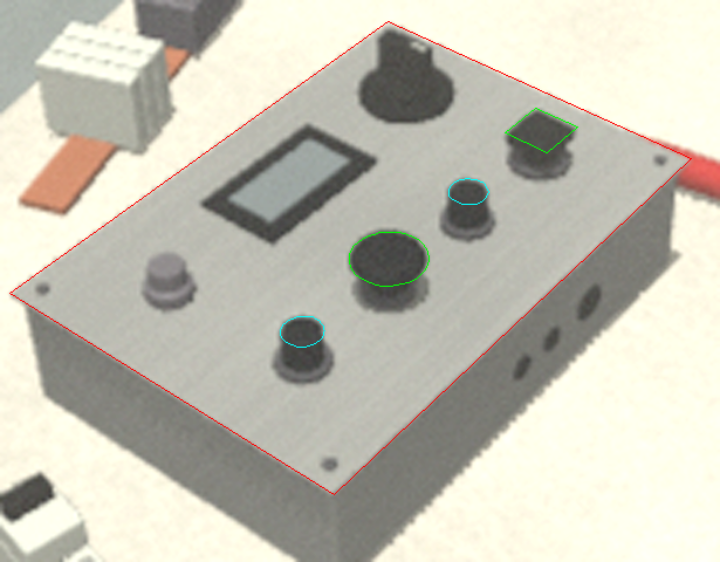

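```bash
python3 - <<'E'
from h import *
s=read_state();M=R.from_rotvec(s['tcp_rot']).as_matrix();print(M.round(4),s['t'])
for t in [(.5321,-.0125,.40),(.5642,.134,.40)]:
    print(M.T@(np.array(t)-s['position'])/.6, M.T@(np.array(t)-s['position']))
# yaw of jaws (tool y) vs box y
print(np.degrees(np.arctan2(M[1,1],M[0,1])),90-np.degrees(.216))
E
```

```text
[[ 0.     -0.3304  0.9438]
 [-0.      0.9438  0.3304]
 [-1.     -0.      0.    ]] 0.75
[0.00787818 0.81223866 0.83015966] [0.00472691 0.4873432  0.4980958 ]
[0.00787578 1.02501104 0.96133713] [0.00472547 0.61500662 0.57680228]
109.29556158174013 77.62411162517422
```

Request:
drive_tool(
  increments=[
    {"fingers": 0,"linear": [0,0.08,0.08],"twist": [0.05,0,0]},
    {"fingers": 0,"linear": [0,0.16,0.16],"twist": [0.1,0,0]},
    {"fingers": 0,"linear": [0,0.2,0.2],"twist": [0.15,0,0]},
    {"fingers": 0,"linear": [0,0.25,0.25],"twist": [0.2,0,0]},
    {"fingers": 0,"linear": [0,0.3,0.3],"twist": [0.264,0,0]},
    {"fingers": 0,"linear": [0,0.35,0.35],"twist": [0.264,0,0]},
    {"fingers": 0,"linear": [0,0.4,0.4],"twist": [0.264,0,0]},
    {"fingers": 0,"linear": [0,0.45,0.46],"twist": [0.264,0,0]},
    {"fingers": 0,"linear": [0,0.5,0.51],"twist": [0.264,0,0]},
    {"fingers": 0,"linear": [0,0.55,0.56],"twist": [0.264,0,0]},
    {"fingers": 0,"linear": [0,0.6,0.61],"twist": [0.264,0,0]},
    {"fingers": 0,"linear": [0,0.65,0.66],"twist": [0.264,0,0]},
    {"fingers": 0,"linear": [0,0.7,0.71],"twist": [0.264,0,0]},
    {"fingers": 0,"linear": [0,0.75,0.76],"twist": [0.264,0,0]},
    {"fingers": 0,"linear": [0,0.78,0.8],"twist": [0.264,0,0]},
    {"fingers": 0,"linear": [0,0.812,0.83],"twist": [0.264,0,0]},
    {"fingers": 0,"linear": [0,0.812,0.83],"twist": [0.264,0,0]},
    {"fingers": 0,"linear": [0,0.812,0.83],"twist": [0.264,0,0]},
    {"fingers": 0,"linear": [0,0.812,0.83],"twist": [0.264,0,0]},
    {"fingers": 0,"linear": [0,0.812,0.83],"twist": [0.264,0,0]},
  ],
)

```text
t: 2.75
position: [0.5317, -0.0134, 0.4049]
tcp_rot: [0.17, 1.564, -0.17]
wrist_force: [0.2, 0.2, -0.8]
finger_gap: -0.0
```

```bash
python3 - <<'E'
from h import *
from fit import world
p=[.605,.0867,-.2159]
s=read_state();print(s['position'],s['joints'].round(2))
c=get_calibration("wrist");im=snapshot("wrist")[:,:,::-1].copy()
im2=snapshot("scene")[:,:,::-1].copy()
im=cv2.convertScaleAbs(im,alpha=1.8)
def poly(b):
    cv2.polylines(im,[proj(c,world(p,b)).round().astype(int)],True,(0,255,0),1)
a=np.linspace(0,2*np.pi,40)
poly([(-.124,-.174,.09),(-.124,.174,.09),(.124,.174,.09),(.124,-.174,.09)])
poly([(-.05+i*.016,-.1125+j*.016,.116) for i,j in((1,1),(1,-1),(-1,-1),(-1,1))])
poly(np.c_[-.05+.023*np.cos(a),.0375+.023*np.sin(a),0*a+.116])
for y in(-.0375,.1125):poly(np.c_[-.05+.012*np.cos(a),y+.012*np.sin(a),0*a+.116])
cv2.imwrite("pics/w1.png",im);cv2.imwrite("pics/s1.png",im2)
E
```

```text
[ 0.53168084 -0.01338042  0.40487118] [ 0.34  0.12 -0.3   0.   -1.15 -2.13]
```

View pics/w1.png

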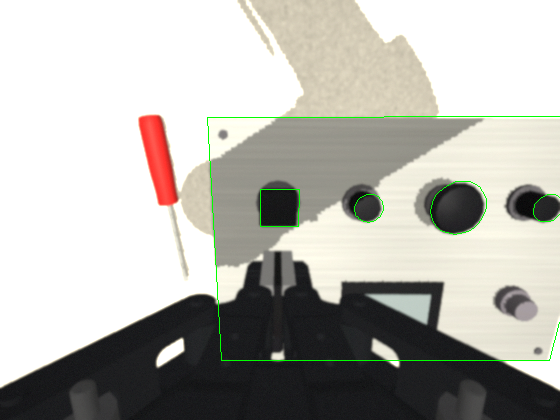

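View pics/s1.png

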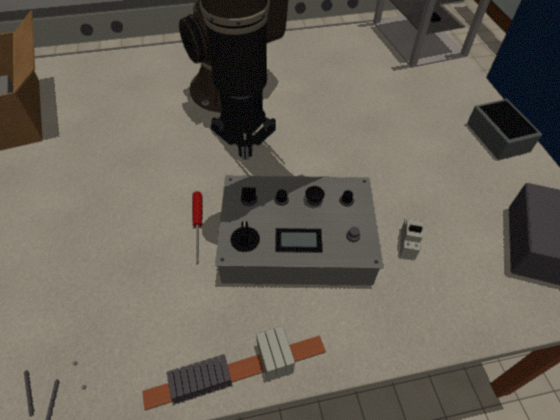

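Request:
drive_tool(
  increments=[
    {"fingers": 0,"linear": [0.04,0,0],"twist": [0,0,0]},
    {"fingers": 0,"linear": [0.08,0,0],"twist": [0,0,0]},
    {"fingers": 0,"linear": [0.12,0,0],"twist": [0,0,0]},
    {"fingers": 0,"linear": [0.15,0,0],"twist": [0,0,0]},
    {"fingers": 0,"linear": [0.165,0,0],"twist": [0,0,0]},
    {"fingers": 0,"linear": [0.175,0,0],"twist": [0,0,0]},
    {"fingers": 0,"linear": [0.18,0,0],"twist": [0,0,0]},
    {"fingers": 0,"linear": [0.18,0,0],"twist": [0,0,0]},
    {"fingers": 0,"linear": [0.18,0,0],"twist": [0,0,0]},
  ],
)

```text
t: 3.75
position: [0.5323, -0.0126, 0.2974]
tcp_rot: [0.17, 1.563, -0.169]
wrist_force: [0.0, -0.8, 0.2]
finger_gap: 0.0001
```

```bash
python3 - <<'E'
from h import *
im=snapshot("side")[:,:,::-1]
cv2.imwrite("pics/sd2.png",cv2.convertScaleAbs(cv2.resize(im[120:270,220:420],None,fx=4,fy=4,interpolation=cv2.INTER_CUBIC),alpha=1.8,beta=10))
E
```

```text
(no output)
```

View pics/sd2.png

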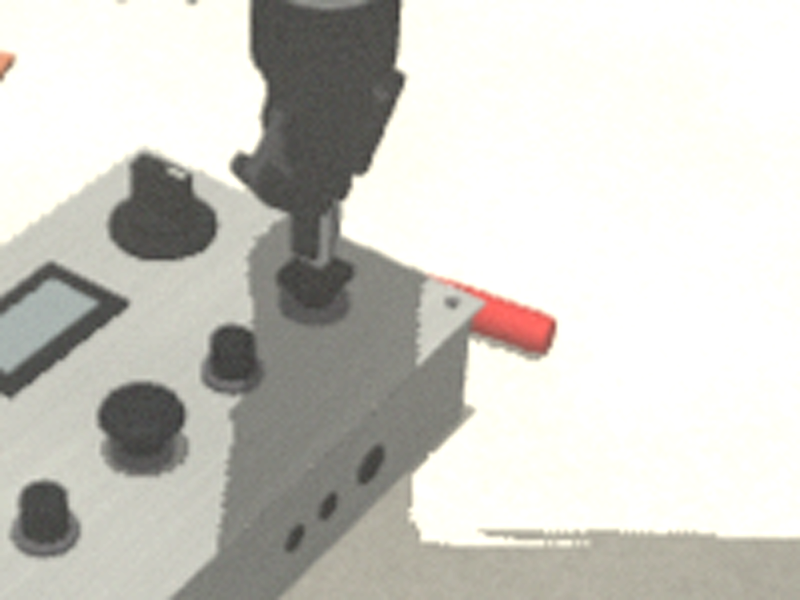

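The zoomed side view shows the closed tips at (315,255), centred just above the square cap at (315,275), and clear of everything else. I'll press in small steps.

Request:
drive_tool(
  increments=[
    {"fingers": 0,"linear": [0.004,0,0],"twist": [0,0,0]},
    {"fingers": 0,"linear": [0.008,0,0],"twist": [0,0,0]},
    {"fingers": 0,"linear": [0.012,0,0],"twist": [0,0,0]},
    {"fingers": 0,"linear": [0.015,0,0],"twist": [0,0,0]},
    {"fingers": 0,"linear": [0.018,0,0],"twist": [0,0,0]},
    {"fingers": 0,"linear": [0.021,0,0],"twist": [0,0,0]},
    {"fingers": 0,"linear": [0.021,0,0],"twist": [0,0,0]},
    {"fingers": 0,"linear": [0.021,0,0],"twist": [0,0,0]},
  ],
)

```text
t: 4.6
position: [0.5321, -0.0127, 0.2842]
tcp_rot: [0.17, 1.564, -0.17]
wrist_force: [-1.6, 0.3, 3.8]
finger_gap: -0.0004
```

Request:
drive_tool(
  increments=[
    {"fingers": 0,"linear": [0.002,0,0],"twist": [0,0,0]},
    {"fingers": 0,"linear": [0.004,0,0],"twist": [0,0,0]},
    {"fingers": 0,"linear": [0.006,0,0],"twist": [0,0,0]},
    {"fingers": 0,"linear": [0.0075,0,0],"twist": [0,0,0]},
    {"fingers": 0,"linear": [0.0075,0,0],"twist": [0,0,0]},
    {"fingers": 0,"linear": [0.0075,0,0],"twist": [0,0,0]},
  ],
)

```text
t: 5.2
position: [0.5321, -0.0126, 0.2804]
tcp_rot: [0.169, 1.564, -0.169]
wrist_force: [-4.6, 0.1, 11.6]
finger_gap: 0.0
```

Request:
drive_tool(
  increments=[
    {"fingers": 0,"linear": [-0.01,0,0],"twist": [0,0,0]},
    {"fingers": 0,"linear": [-0.025,0,0],"twist": [0,0,0]},
    {"fingers": 0,"linear": [-0.05,0,0],"twist": [0,0,0]},
    {"fingers": 0,"linear": [-0.08,0,0],"twist": [0,0,0]},
    {"fingers": 0,"linear": [-0.1,0,0],"twist": [0,0,0]},
    {"fingers": 0,"linear": [-0.1,0,0],"twist": [0,0,0]},
    {"fingers": 0,"linear": [-0.1,0.05,0],"twist": [0,0,0]},
    {"fingers": 0,"linear": [-0.1,0.1,0],"twist": [0,0,0]},
    {"fingers": 0,"linear": [-0.1,0.15,0],"twist": [0,0,0]},
    {"fingers": 0,"linear": [-0.1,0.2,0],"twist": [0,0,0]},
    {"fingers": 0,"linear": [-0.1,0.235,0],"twist": [0,0,0]},
    {"fingers": 0,"linear": [-0.1,0.25,0],"twist": [0,0,0]},
    {"fingers": 0,"linear": [-0.1,0.25,0],"twist": [0,0,0]},
    {"fingers": 0,"linear": [-0.1,0.25,0],"twist": [0,0,0]},
    {"fingers": 0,"linear": [-0.1,0.25,0],"twist": [0,0,0]},
  ],
)

```text
t: 6.7
position: [0.564, 0.1329, 0.3395]
tcp_rot: [0.17, 1.564, -0.171]
wrist_force: [-0.7, -0.1, -0.4]
finger_gap: 0.0004
```

```bash
python3 - <<'E'
from h import *
s=read_state();print(s['position'],s['joints'].round(2),s['wrist_force'])
im=snapshot("side")[:,:,::-1]
cv2.imwrite("pics/sd3.png",cv2.convertScaleAbs(cv2.resize(im[120:270,180:380],None,fx=4,fy=4,interpolation=cv2.INTER_CUBIC),alpha=1.8,beta=10))
E
```

```text
[0.5639932  0.13291015 0.33954656] [ 0.57  0.25 -0.29 -0.   -1.02 -2.36] [-0.70915178 -0.10579799 -0.35714482]
```

View pics/sd3.png

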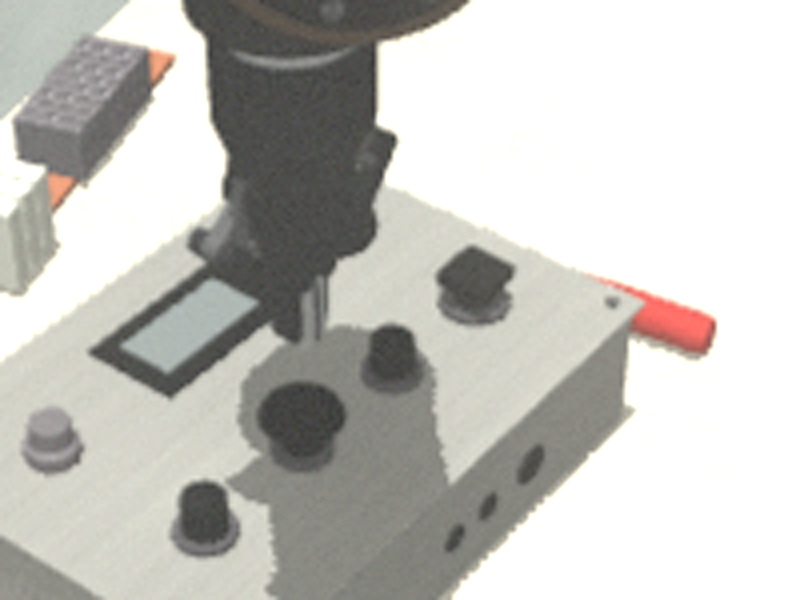

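The square button has come back up: its cap at (475,275) stands clear of the collar. The tips are at (305,335), straight above the mushroom head at (300,415).

Request:
drive_tool(
  increments=[
    {"fingers": 0,"linear": [0.02,0,0],"twist": [0,0,0]},
    {"fingers": 0,"linear": [0.04,0,0],"twist": [0,0,0]},
    {"fingers": 0,"linear": [0.055,0,0],"twist": [0,0,0]},
    {"fingers": 0,"linear": [0.065,0,0],"twist": [0,0,0]},
    {"fingers": 0,"linear": [0.07,0,0],"twist": [0,0,0]},
    {"fingers": 0,"linear": [0.074,0,0],"twist": [0,0,0]},
    {"fingers": 0,"linear": [0.077,0,0],"twist": [0,0,0]},
    {"fingers": 0,"linear": [0.08,0,0],"twist": [0,0,0]},
    {"fingers": 0,"linear": [0.08,0,0],"twist": [0,0,0]},
    {"fingers": 0,"linear": [0.08,0,0],"twist": [0,0,0]},
  ],
)

```text
t: 7.75
position: [0.5642, 0.1338, 0.2919]
tcp_rot: [0.17, 1.564, -0.17]
wrist_force: [-2.5, -0.9, 3.8]
finger_gap: -0.0001
```

Request:
drive_tool(
  increments=[
    {"fingers": 0,"linear": [0.002,0,0],"twist": [0,0,0]},
    {"fingers": 0,"linear": [0.004,0,0],"twist": [0,0,0]},
    {"fingers": 0,"linear": [0.006,0,0],"twist": [0,0,0]},
    {"fingers": 0,"linear": [0.008,0,0],"twist": [0,0,0]},
    {"fingers": 0,"linear": [0.0095,0,0],"twist": [0,0,0]},
    {"fingers": 0,"linear": [0.0105,0,0],"twist": [0,0,0]},
    {"fingers": 0,"linear": [0.0105,0,0],"twist": [0,0,0]},
    {"fingers": 0,"linear": [0.0105,0,0],"twist": [0,0,0]},
  ],
)

```text
t: 8.55
position: [0.5643, 0.1339, 0.2864]
tcp_rot: [0.169, 1.563, -0.169]
wrist_force: [-5.5, -1.8, 13.0]
finger_gap: 0.0001
```

It's bottomed at 13 N, so I'll hold it there.

Request:
drive_tool(
  increments=[
    {"fingers": 0,"linear": [0,0,0],"twist": [0,0,0]},
    {"fingers": 0,"linear": [0,0,0],"twist": [0,0,0]},
    {"fingers": 0,"linear": [0,0,0],"twist": [0,0,0]},
    {"fingers": 0,"linear": [0,0,0],"twist": [0,0,0]},
    {"fingers": 0,"linear": [0,0,0],"twist": [0,0,0]},
    {"fingers": 0,"linear": [0,0,0],"twist": [0,0,0]},
    {"fingers": 0,"linear": [0,0,0],"twist": [0,0,0]},
    {"fingers": 0,"linear": [0,0,0],"twist": [0,0,0]},
    {"fingers": 0,"linear": [0,0,0],"twist": [0,0,0]},
    {"fingers": 0,"linear": [0,0,0],"twist": [0,0,0]},
    {"fingers": 0,"linear": [0,0,0],"twist": [0,0,0]},
    {"fingers": 0,"linear": [0,0,0],"twist": [0,0,0]},
    {"fingers": 0,"linear": [0,0,0],"twist": [0,0,0]},
    {"fingers": 0,"linear": [0,0,0],"twist": [0,0,0]},
    {"fingers": 0,"linear": [0,0,0],"twist": [0,0,0]},
    {"fingers": 0,"linear": [0,0,0],"twist": [0,0,0]},
    {"fingers": 0,"linear": [0,0,0],"twist": [0,0,0]},
    {"fingers": 0,"linear": [0,0,0],"twist": [0,0,0]},
    {"fingers": 0,"linear": [0,0,0],"twist": [0,0,0]},
    {"fingers": 0,"linear": [0,0,0],"twist": [0,0,0]},
  ],
)

```text
t: 10.55
position: [0.5643, 0.1339, 0.2864]
tcp_rot: [0.169, 1.563, -0.169]
wrist_force: [-5.4, -1.4, 12.1]
finger_gap: -0.0002
```

Request:
drive_tool(
  increments=[
    {"fingers": 0,"linear": [0,0,0],"twist": [0,0,0]},
    {"fingers": 0,"linear": [0,0,0],"twist": [0,0,0]},
    {"fingers": 0,"linear": [0,0,0],"twist": [0,0,0]},
    {"fingers": 0,"linear": [0,0,0],"twist": [0,0,0]},
    {"fingers": 0,"linear": [0,0,0],"twist": [0,0,0]},
    {"fingers": 0,"linear": [0,0,0],"twist": [0,0,0]},
  ],
)

```text
t: 11.15
position: [0.5643, 0.1338, 0.2864]
tcp_rot: [0.169, 1.563, -0.169]
wrist_force: [-4.7, -1.1, 13.0]
finger_gap: 0.0004
```

Request:
drive_tool(
  increments=[
    {"fingers": 0,"linear": [-0.01,0,0],"twist": [0,0,0]},
    {"fingers": 0,"linear": [-0.025,0,0],"twist": [0,0,0]},
    {"fingers": 0,"linear": [-0.05,0,0],"twist": [0,0,0]},
    {"fingers": 0,"linear": [-0.09,0,0],"twist": [0,0,0]},
    {"fingers": 0,"linear": [-0.14,0,0],"twist": [0,0,0]},
    {"fingers": 0,"linear": [-0.18,0,0],"twist": [0,0,0]},
    {"fingers": 0,"linear": [-0.2,0,0],"twist": [0,0,0]},
    {"fingers": 0,"linear": [-0.2,0,0],"twist": [0,0,0]},
    {"fingers": 0,"linear": [-0.2,0,0],"twist": [0,0,0]},
    {"fingers": 0,"linear": [-0.2,0,0],"twist": [0,0,0]},
  ],
)

```text
t: 12.15
position: [0.5639, 0.1338, 0.4037]
tcp_rot: [0.169, 1.566, -0.171]
wrist_force: [-0.5, -0.1, -0.2]
finger_gap: 0.0003
```

```bash
python3 - <<'E'
from h import *
s=read_state();print(s['t'],s['position'],s['wrist_force'],abs(s['qd']).max())
for n,x0,y0,x1,y1 in [("scene",190,165,430,295),("side",130,120,370,340)]:
    im=snapshot(n)[:,:,::-1]
    cv2.imwrite(f"pics/{n}9.png",cv2.convertScaleAbs(cv2.resize(im[y0:y1,x0:x1],None,fx=2.5,fy=2.5,interpolation=cv2.INTER_CUBIC),alpha=1.8,beta=10))
E
```

```text
12.15 [0.56392117 0.13377358 0.40370607] [-0.53834898 -0.13951139 -0.18023669] 0.003939920339257863
```

View pics/scene9.png

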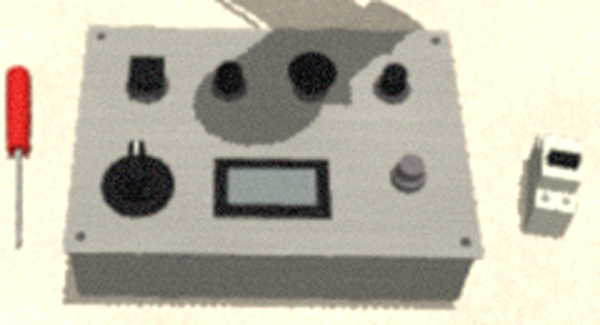

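View pics/side9.png

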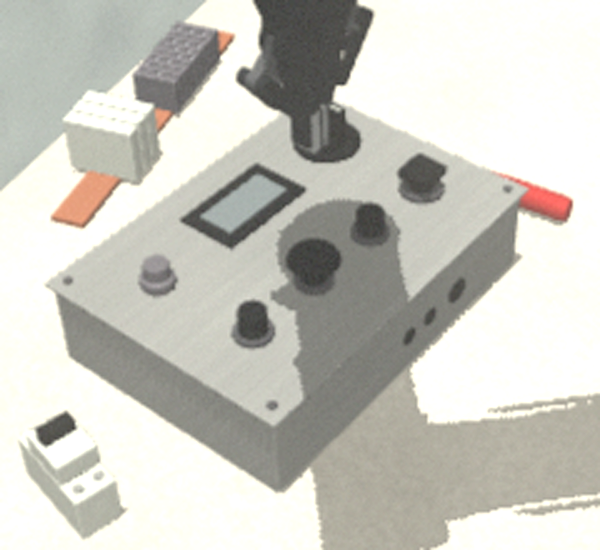

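All four caps stand up. The square is at (147,72) and the mushroom at (312,72) in the scene crop. The dial, gland, breaker and screwdriver haven't moved, and the tool is about 110 mm above the buttons.

```bash
python3 -c "
from workcell import *
print(job_done())"
```

```text
the job is handed in; nothing more can be done
None
```

I pressed the square button all the way in and let it come back up. Then I pressed the mushroom button all the way in, held it about 2.6 s, let it come back up and withdrew. The job was handed in at about 12 s of the 48 s allowed.

- **Square button:** it was at y = -112.5 mm on the box. I pressed it with closed fingertips until it bottomed at about 12 N, with the tool height matching full depth to within about 0.5 mm. A side picture showed the cap back up before I started on the mushroom button.
- **Mushroom button:** it was at y = +37.5 mm. It bottomed at 12–13 N and stayed there steadily for the whole hold.
- **Final checks:** the wrist force was back to about 0, and the tips were about 110 mm above the mushroom head. In the last scene and side pictures all four caps were up, and the dial, gland, breaker and screwdriver looked unmoved.
- **Disagreement and limits:** the scene and side cameras placed the box about 4 mm apart in x, so I used their joint fit, and the wrist view agreed with it. Press depth comes only from tool height and force, as there was no direct joint reading.

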